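Uncap the docked torch and put its lens cap away in the drawer

ROBOT

A 6-joint arm with a two-finger parallel gripper is mounted at the origin on the work surface. World frame = base frame: x ahead of the robot, y to its left, z up, the work surface at z = 0. Lengths are in m, angles in degrees, forces in N, time in s.
With the tool pointing down it reaches from about 0.25 to 0.725 m from the base axis. Payload 9.7 kg.
Tool frame: the origin (TCP) lies between the finger pads; the fingertips stand 19 mm ahead of it and the grasp point (between the pads) is the TCP; z points along the fingers, y is the line along which they close (so a half turn about z gives the same grasp; the last joint's range is limited). The gripper opens to 85 mm and grips with 20 to 120 N. Pads are 22 mm wide; open, the fingers measure 114 mm over their backs; the gripper's body (76 mm by 85 mm) begins 54 mm behind the grasp point. The pads swing forward as they close: fully open they stand 13 mm farther back than shut.
Start: joints at [71.448, 4.979, 10.078, 95.1, 0, 90], TCP at [0.175, 0.521, 0.217] pointing down, gripper open.
Joint ranges: [-179.16, 179.16], [-48.56, 103.87], [-65.8, 70.77], [-126.05, 130.52], [-82.76, 87.17], [-180, 180]. Speed limits (degrees/s): [127.2, 127.2, 147.25, 180, 180, 180].

INTERFACE

Orientations are given as [roll, pitch, yaw] about the fixed x, y, z axes, in that order (R = Rz(yaw) Ry(pitch) Rx(roll)).
In Python, from workcell import bot gives the robot as it stands. The module is installed in compiled form; this text tells all that it offers.
- The arm moves only by the shell command python3 -m crank 'ROWS' [OPENING] [FORCE]. ROWS is JSON, a list that holds one entry, the list of rows, each a list of 6 numbers: the shift along the world's x, y, z as a fraction of full scale, then the turn, a rotation vector about the world's x, y, z as a fraction of full scale. In form: [[[x, y, z, wx, wy, wz], ...]]. A call has 1 to 20 rows; each row shifts and turns the commanded pose from where the row before left it; what a row does not reach is not made up. Full scale, the value 1, is 20 mm for a shift and 0.12 rad for a turn. A row lasts 1/12 s, in which the tool goes at most 41.7 mm and 7.16 degrees, less where a joint would pass 70% of its speed; a pose out of reach is approached as far as the arm can. A call with a number of a shift or a turn outside -1 to 1 is refused whole. A call with a gripper value outside its range is refused whole. OPENING is the opening, from 0 (shut) to 1 (fully open), set as the call begins (- or left out, the last holds). The fingers move at their own pace and stop on an object; FORCE is the grip in N (left out, the last holds). Time passes only in rows, so rows that do not move let the fingers close. It gives the time, the measured TCP pose, the force, the opening and the grip force at its end, in the units of the state.
- bot.get_obs(): the state, without advancing time (a new reading comes with each control period).
- bot.camera(name): name is "side" or "top" or "wrist"; returns the picture (420x560x3 uint8, red, green, blue); there is no depth.
- bot.camera_model(name): a dict with "vertical_fov" (degrees; the focal length in pixels is half the picture's height over the tangent of half this angle, whatever the lens; pixels are square), "cx", "cy" (the principal point, pixels), "R" (3x3) and "t" (3): a world point X has camera coordinates R X + t. Camera axes: x right, y down, z forward; pixel columns grow to the right and rows downward; lengths in m; the calibration is good to about 2 mm. A picture is of the moment at which its call begins: read the wrist's pose just before it. camera_model takes no time and is no camera call; for the wrist camera it gives the pose at the moment of the call.
- bot.job_done(): hands the job in; it is judged then, once.
The state is a dict: "time": time; "q": joint angles; "qd": joint speeds; "joint_efforts": joint torques, N m; "ee_pos": TCP position; "tcp_rot": TCP orientation; "wrist_force": force on the tool from outside, world axes, zero at the start; "torque": the same for the moment, N m; "opening": finger opening in m; "grasp_force": force on a finger pad.
Only numpy, scipy, OpenCV 4.12 (cv2) and the standard library are available. Lean on these libraries where they do the work, as an engineer would, in place of code of your own. Each camera call takes 0.05 s, during which the arm holds its last target. There are 200 camera calls.

TASK

Get the torch ready for use: hold the red lens cap by its black grip bar, turn it gently anticlockwise (as seen facing the cap) until you feel its bayonet come free, somewhere within a quarter of a turn, and draw it straight off the torch without forcing it. Stand the cap mouth down on the floor of the open upper drawer of the clear unit, let go of it, and then push the drawer fully shut. Leave the other things on the shelf where they are.

Things in the scene. Friction and masses are not known exactly. Their poses are not given: they have to be found in the camera images.
- cap: Round red lens cap on the torch's head: 70 mm across, shell 34 mm high; a black grip bar on its closed end, 52 mm long (along x), 14 mm thick (along y), spans z = 34 to 62 mm. About 70 g. Origin: centre of the open mouth's rim; z is the cap's axis, out of the closed end, away from the torch. At the start z leans 35 degrees from vertical, towards the robot; standing mouth down, z points up.
- cap_grip (a point): Middle of the cap's grip bar, 55 mm from the mouth, axes as the cap. Two hidden lugs on the torch hold the cap behind a flange at its mouth (about 2 mm of axial play) until it is turned anticlockwise (positive about its z) by an unknown 0.45 to 1.25 rad; the flange's gaps then pass the lugs, within 0.2 rad either way. Turned farther, it is held again. Free, it is drawn 28 mm to clear the torch.
- torch_face (a point): Centre of the front face of the silver torch, inside the cap at the start (28 mm from the cap's origin along its axis). The torch, 190 mm long with a 49 mm head, leans 35 degrees from vertical, head up and towards the robot, in a black charging dock; torch and dock are fixed. Site axes: z up, -x the way the torch leans.
- unit_drawer0 (a joint): Opening of the upper drawer of the clear acrylic drawer unit, m: 0 fully shut, 0.125 fully open; it starts open. Slides with about 1 N of friction. The unit (190 deep, 200 wide, 188 mm high) is fixed to the shelf.
- drawer_floor (a point): Centre of the upper drawer's inner floor, moving with the drawer; x points into the unit (the way it shuts), y along the drawer's width, z up. Inside, the drawer is 145 mm long, 158 mm wide, its walls 57 mm high. With the drawer open by q, the unit's top covers what lies beyond x = q - 78 mm and is 70 mm above the floor.
- unit_drawer0_handle (a point): Middle of the upper drawer's steel bar handle: bar 11 mm thick, 110 mm long along the drawer's width, its centre line 35 mm in front of the drawer's front panel. Same axes as drawer_floor.
- glasses_case: Blue hard-shell case for folded reading glasses, 165 x 64 x 42 mm, bystander; origin under its centre.
- saucer: White porcelain saucer with coins, 116 mm across, 16 mm high, bystander; origin under its centre.
- carabiner: Orange carabiner lying flat, 100 x 55 x 9 mm, bystander.
- padlock: Brass padlock lying flat, 80 x 52 x 24 mm, bystander.
- tape_measure: Yellow tape measure standing on edge, 66 x 36 x 62 mm, bystander; origin under its centre.
- spray_can: Blue-labelled spray can, 56 mm across, 170 mm high, bystander; origin under its centre.
Not all that is in view belongs to the job. There is more than one size of the cap; the one meant has the size given above.

How it is judged:
By the outcome, as a careful person would: the job done as asked, in the order asked, and still so for the second after the job is handed in, with the robot touching nothing.
It also fails if it takes over 64 s, if anything falls off the work surface, if the arm or the gripper's body presses on something with over 40 N, if the wrist force passes 120 N, or if a joint passes its speed limit or range.

## Working session

There is one attempt and no reset: what is moved stays moved. The work goes in short steps, Python scripts to look and compute and a shell command to move; the robot and the scene stay as the last step left them, time stands still between calls to the robot, and variables do not carry over. Pictures are saved under pics/ and viewed, at most 10 in all, crops included, and the job is handed in when it is done.

```bash
mkdir -p pics; cat > h.py <<'E'
import numpy as np, cv2
from workcell import bot
def snap(n,f):
    m=bot.camera_model(n); im=bot.camera(n); cv2.imwrite('pics/'+f+'.png',im[:,:,::-1]); np.savez('pics/'+f+'.npz',**{k:np.array(v) for k,v in m.items() if k in('vertical_fov','cx','cy','R','t')}); return im,m
def load(f):
    d=np.load('pics/'+f+'.npz'); return cv2.imread('pics/'+f+'.png'),{k:d[k] for k in d}
def ray(m,u,v):
    f=210/np.tan(np.radians(m['vertical_fov'])/2); R=np.array(m['R']);t=np.array(m['t'])
    d=R.T@np.array([(u-m['cx'])/f,(v-m['cy'])/f,1]); return -R.T@t,d/np.linalg.norm(d)
def onz(m,u,v,z):
    o,d=ray(m,u,v); return o+d*(z-o[2])/d[2]
def proj(m,X):
    f=210/np.tan(np.radians(m['vertical_fov'])/2); c=np.array(m['R'])@X+np.array(m['t']); return np.array([m['cx']+f*c[0]/c[2],m['cy']+f*c[1]/c[2]])
def tri(rs):
    A=np.zeros((3,3));b=np.zeros(3)
    for o,d in rs:
        P=np.eye(3)-np.outer(d,d);A+=P;b+=P@o
    x=np.linalg.solve(A,b); return x,[np.linalg.norm((np.eye(3)-np.outer(d,d))@(x-o)) for o,d in rs]
E
python3 - <<'E'
from h import *
for n in('side','top','wrist'):
    im,m=snap(n,n+'0'); print(n,m)
a=cv2.imread('pics/side0.png');b=cv2.imread('pics/top0.png')
print(a.shape); print(bot.get_obs())
E
```

```text
side {'vertical_fov': 46.46537917240381, 'cx': 270.14750468048965, 'cy': 208.65942686493673, 'R': array([[ 0.91146953, -0.41130152, -0.00737263],
       [-0.21375413, -0.45822743, -0.86274955],
       [ 0.35147186,  0.78794586, -0.50557774]]), 't': array([-0.4684235 ,  0.27050256,  1.25693947])}
top {'vertical_fov': 48.29760371168588, 'cx': 280.35477147663926, 'cy': 212.50785951833691, 'R': array([[-0.02811802, -0.99922431, -0.02757073],
       [-0.99580746,  0.03040236, -0.08627403],
       [ 0.08704533,  0.02502928, -0.99588988]]), 't': array([0.08081239, 0.54846688, 1.2564806 ])}
wrist {'vertical_fov': 62.61473268111714, 'cx': 281.2186535421236, 'cy': 206.69420317305833, 'R': array([[ 3.17776004e-01,  9.48165364e-01, -9.24366236e-04],
       [ 9.15233375e-01, -3.06483906e-01,  2.61563538e-01],
       [ 2.47722184e-01, -8.39646267e-02, -9.65185817e-01]]), 't': array([-0.5496555 , -0.033628  ,  0.37828553])}
(420, 560, 3)
{'time': 0.15, 'q': array([ 7.14453937e+01,  5.00229204e+00,  1.00446016e+01,  9.50962398e+01,
       -1.01623571e-04,  9.00001026e+01]), 'qd': array([ 0.00242619, -0.04774839,  0.09364416, -0.02540255, -0.02416234,
        0.06688221]), 'joint_efforts': array([-2.32403872e-03, -5.20760643e+01,  4.65045226e+01,  1.37924190e-02,
       -1.19136284e-04, -1.15471587e-05]), 'ee_pos': array([0.17496179, 0.52125252, 0.21625845]), 'tcp_rot': array([-1.79946070e+02,  1.01720123e-04,  1.61445291e+02]), 'wrist_force': array([ 1.01093073, -0.31245801,  0.23768912]), 'torque': array([-0.01075742,  0.00771434, -0.03355967]), 'grasp_force': 0.0, 'opening': 0.08551610552413975}
```

View pics/side0.png

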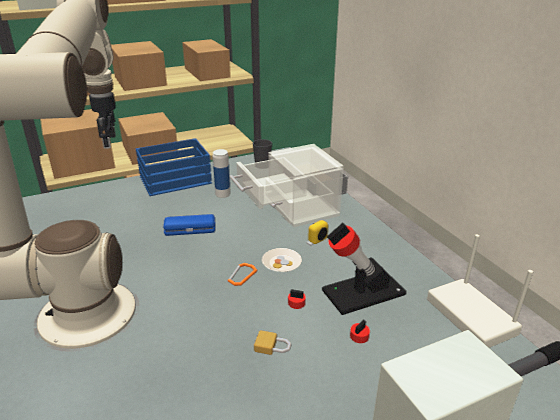

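View pics/top0.png

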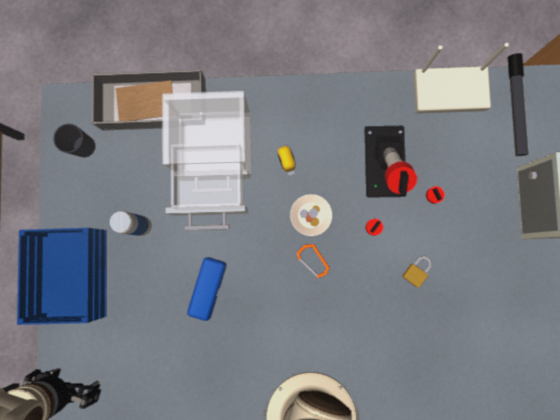

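The side view shows the torch cap at about (345,240) and the drawer unit at (290,180). The top view has the cap at (402,178) with two small decoy caps beside it, the drawer front at (206,210) and its handle at (207,227).

```bash
python3 - <<'E'
from h import *
a,ma=load('side0');b,mb=load('top0')
def crop(im,u,v,w,h,k): return cv2.resize(im[v:v+h,u:u+w],None,fx=k,fy=k,interpolation=cv2.INTER_CUBIC)
c=np.zeros((600,800,3),np.uint8)
x=crop(a,315,210,66,50,6);c[:300,:396]=x
x=crop(b,370,150,66,50,6);c[:300,400:796]=x
x=crop(a,225,138,133,100,3);c[300:,:399]=x
x=crop(b,150,85,100,75*2,2);c[300:,400:600]=x
cv2.imwrite('pics/comp.png',c)
for n,im in(('side',a),('top',b)):
    h=cv2.cvtColor(im,cv2.COLOR_BGR2HSV); r=((h[...,0]<8)|(h[...,0]>172))&(h[...,1]>170)&(h[...,2]>80)
    N,L,S,C=cv2.connectedComponentsWithStats(r.astype(np.uint8))
    for i in range(1,N):
        if S[i,4]>40: print(n,S[i],C[i])
E
```

```text
side [329 226  30  30 474] [346.04008439 243.48523207]
side [288 293  17  16 182] [295.96153846 301.50549451]
side [350 323  20  20 244] [359.30737705 334.03688525]
top [385 162  32  32 621] [399.45732689 176.38325282]
top [427 187  17  16 180] [434.55       194.61666667]
top [366 219  17  16 178] [373.79775281 226.81460674]
```

View pics/comp.png

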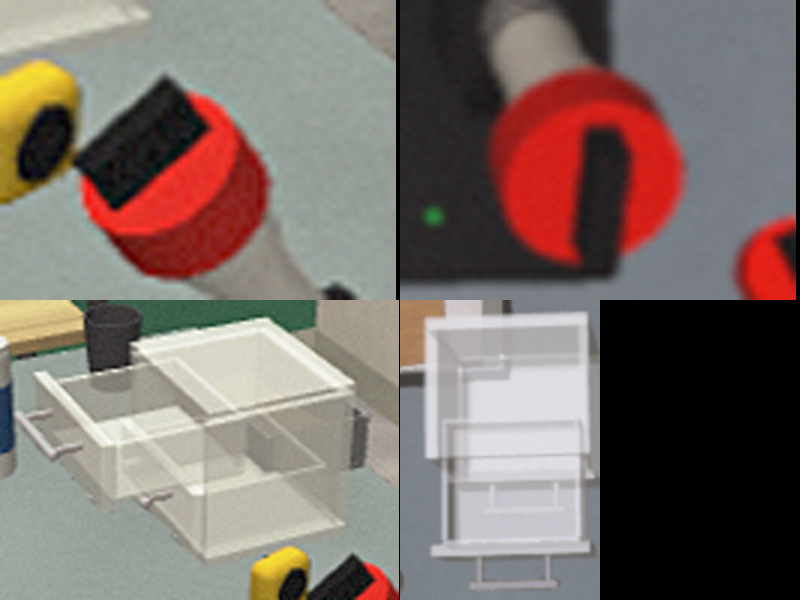

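```bash
python3 - <<'E'
from h import *
a,ma=load('side0');b,mb=load('top0')
T=lambda s,t:print(s,t,*[np.round(x,4) for x in tri([ray(ma,*s),ray(mb,*t)])])
T((342,236),(402,180.3))
print('panel');T((237.7,163),(166,209.5));T((260,185.7),(245,209))
print('handle');T((231,174.5),(185.5,228));T((245,190.5),(228.5,227.5))
print('unit top front corners/back');T((269,162.5),(162.5,161)) 
T((225+205/3,138+415/3),(150+188/2,85+168/2))
T((225+268/3,138+20/3),(150+187/2,85+18/2));
print('dock');
for p in((365,127),(404,126),(405,196),(366,197)):print(onz(mb,*p,0.015))
# torch body red centroid of side shading (dark red) 
for n,im in(('side',a),('top',b)):
    h=cv2.cvtColor(im,cv2.COLOR_BGR2HSV); r=((h[...,0]<8)|(h[...,0]>172))&(h[...,1]>150)&(h[...,2]>190)
    r=r.astype(np.uint8);N,L,S,C=cv2.connectedComponentsWithStats(r)
    i=max(range(1,N),key=lambda i:S[i,4]);
    p=np.argwhere(cv2.morphologyEx((L==i).astype(np.uint8),cv2.MORPH_OPEN,np.ones((2,2))))[:,::-1]
    print(n,S[i],cv2.fitEllipse(cv2.convexHull(p.astype(np.float32))))
E
```

```text
(342, 236) (402, 180.3) [ 0.6026 -0.2272  0.2079] [0.0012 0.0012]
panel
(237.7, 163) (166, 209.5) [0.5519 0.3399 0.1728] [0.0017 0.0017]
(260, 185.7) (245, 209) [0.5479 0.1458 0.1805] [0.0002 0.0002]
handle
(231, 174.5) (185.5, 228) [0.5083 0.2949 0.1594] [0.0006 0.0006]
(245, 190.5) (228.5, 227.5) [0.5105 0.1888 0.1515] [0.0044 0.0044]
unit top front corners/back
(269, 162.5) (162.5, 161) [0.676  0.3567 0.1434] [0.0039 0.0039]
(293.3333333333333, 276.33333333333337) (244.0, 169.0) [ 0.71    0.195  -0.2497] [0.0158 0.0158]
(314.3333333333333, 144.66666666666666) (243.5, 94.0) [0.764  0.1441 0.2846] [0.0324 0.0324]
dock
[ 0.78334432 -0.17764944  0.015     ]
[ 0.78232771 -0.28565061  0.015     ]
[ 0.58647695 -0.27843026  0.015     ]
[ 0.58706604 -0.17181539  0.015     ]
side [329 226  25  23 208] ((342.2424621582031, 238.11111450195312), (19.106704711914062, 28.039844512939453), 52.358604431152344)
top [388 167  29  26 369] ((402.8183898925781, 180.76043701171875), (25.202232360839844, 29.17129135131836), 71.27384948730469)
```

```bash
cat >> h.py <<'E'
from scipy.spatial.transform import Rotation as Ro
def tgt(z,y):
    z=np.array(z,float);z/=np.linalg.norm(z);y=np.array(y,float);y-=z*(y@z);y/=np.linalg.norm(y)
    return np.c_[np.cross(y,z),y,z]
def plan(p,R,n):
    o=bot.get_obs(); Rc=Ro.from_euler('xyz',o['tcp_rot'],degrees=True)
    w=(Ro.from_matrix(R)*Rc.inv()).as_rotvec(); d=np.array(p)-o['ee_pos']
    print('t',o['time'],'q',np.round(o['q'],1),'d',np.round(d,4),'w',np.round(w,4)); print('row',np.round(np.r_[d/.02,w/.12]/n,4))
E
python3 - <<'E'
from h import *
a=np.array([-.574,.02,.819]);F=np.array([.602,-.228,.207])
plan(F+a*.15,tgt(-a,[0,1,0]),40)
E
```

```text
t 0.15 q [71.4  5.  10.  95.1 -0.  90. ] d [ 0.3409 -0.7463  0.1136] w [-0.1172 -0.6028  0.3078]
row [ 0.4262 -0.9328  0.142  -0.0244 -0.1256  0.0641]
```

```bash
R='[0.426,-0.933,0.142,-0.0244,-0.1256,0.064]'; true
python3 -m crank '[[[0.426,-0.933,0.142,-0.0244,-0.1256,0.064],[0.426,-0.933,0.142,-0.0244,-0.1256,0.064],[0.426,-0.933,0.142,-0.0244,-0.1256,0.064],[0.426,-0.933,0.142,-0.0244,-0.1256,0.064],[0.426,-0.933,0.142,-0.0244,-0.1256,0.064],[0.426,-0.933,0.142,-0.0244,-0.1256,0.064],[0.426,-0.933,0.142,-0.0244,-0.1256,0.064],[0.426,-0.933,0.142,-0.0244,-0.1256,0.064],[0.426,-0.933,0.142,-0.0244,-0.1256,0.064],[0.426,-0.933,0.142,-0.0244,-0.1256,0.064],[0.426,-0.933,0.142,-0.0244,-0.1256,0.064],[0.426,-0.933,0.142,-0.0244,-0.1256,0.064],[0.426,-0.933,0.142,-0.0244,-0.1256,0.064],[0.426,-0.933,0.142,-0.0244,-0.1256,0.064],[0.426,-0.933,0.142,-0.0244,-0.1256,0.064],[0.426,-0.933,0.142,-0.0244,-0.1256,0.064],[0.426,-0.933,0.142,-0.0244,-0.1256,0.064],[0.426,-0.933,0.142,-0.0244,-0.1256,0.064],[0.426,-0.933,0.142,-0.0244,-0.1256,0.064],[0.426,-0.933,0.142,-0.0244,-0.1256,0.064]]]'
python3 -m crank '[[[0.426,-0.933,0.142,-0.0244,-0.1256,0.064],[0.426,-0.933,0.142,-0.0244,-0.1256,0.064],[0.426,-0.933,0.142,-0.0244,-0.1256,0.064],[0.426,-0.933,0.142,-0.0244,-0.1256,0.064],[0.426,-0.933,0.142,-0.0244,-0.1256,0.064],[0.426,-0.933,0.142,-0.0244,-0.1256,0.064],[0.426,-0.933,0.142,-0.0244,-0.1256,0.064],[0.426,-0.933,0.142,-0.0244,-0.1256,0.064],[0.426,-0.933,0.142,-0.0244,-0.1256,0.064],[0.426,-0.933,0.142,-0.0244,-0.1256,0.064],[0.426,-0.933,0.142,-0.0244,-0.1256,0.064],[0.426,-0.933,0.142,-0.0244,-0.1256,0.064],[0.426,-0.933,0.142,-0.0244,-0.1256,0.064],[0.426,-0.933,0.142,-0.0244,-0.1256,0.064],[0.426,-0.933,0.142,-0.0244,-0.1256,0.064],[0.426,-0.933,0.142,-0.0244,-0.1256,0.064],[0.426,-0.933,0.142,-0.0244,-0.1256,0.064],[0.426,-0.933,0.142,-0.0244,-0.1256,0.064],[0.426,-0.933,0.142,-0.0244,-0.1256,0.064],[0.426,-0.933,0.142,-0.0244,-0.1256,0.064]]]'
python3 -m crank '[[[0,0,0,0,0,0],[0,0,0,0,0,0]]]'
python3 - <<'E'
from h import *
a=np.array([-.574,.02,.819]);F=np.array([.602,-.228,.207])
plan(F+a*.15,tgt(-a,[0,1,0]),1)
im,m=snap('wrist','w1')
for s in(0,.028):print(proj(m,F+a*s))
E
```

```text
time: 1.82
ee_pos: [0.3455, 0.1473, 0.2736]
tcp_rot: [179.0, 17.6, 170.2]
wrist_force: [0.7, -0.1, -0.3]
opening: 0.0855
grasp_force: 0.0
time: 3.48
ee_pos: [0.5159, -0.226, 0.3302]
tcp_rot: [-178.9, 35.1, 180.0]
wrist_force: [-0.1, 0.6, -0.8]
opening: 0.0856
grasp_force: 0.0
time: 3.65
ee_pos: [0.5155, -0.2257, 0.3295]
tcp_rot: [-179.0, 34.9, 179.8]
wrist_force: [-0.5, 0.2, 0.6]
opening: 0.0856
grasp_force: 0.0
t 3.65 q [-32.6 -22.9  -9.9  72.   17.  -27.4] d [0.0004 0.0007 0.0003] w [-0.002  -0.0015  0.0016]
row [ 0.0204  0.0342  0.017  -0.0169 -0.0123  0.0135]
[281.45428873 189.65503361]
[281.524245   196.81122115]
```

View pics/w1.png

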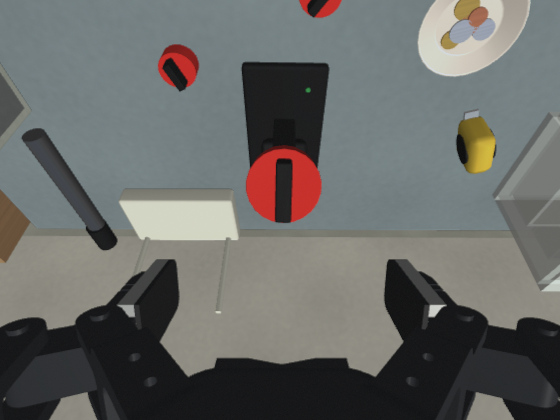

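The wrist view shows the cap's disc at about (284,185) with the bar running almost vertically through (284,190), so the estimate is close. I'll refine it.

```bash
python3 - <<'E'
from h import *
im,m=load('w1');a0,ma=load('side0');b0,mb=load('top0')
h=cv2.cvtColor(im,cv2.COLOR_BGR2HSV); r=(((h[...,0]<8)|(h[...,0]>172))&(h[...,1]>150)&(h[...,2]>80)).astype(np.uint8)
N,L,S,C=cv2.connectedComponentsWithStats(r);i=1+np.argmax(S[1:,4]);print(S[i])
p=np.argwhere(L==i)[:,::-1].astype(np.float32); e=cv2.fitEllipse(cv2.convexHull(p));print('ell',e)
br=((h[...,0]<8)|(h[...,0]>172))&(h[...,1]>150)&(h[...,2]>190);q=np.argwhere(br&(L==i))[:,::-1].astype(np.float32);print('bright',cv2.fitEllipse(cv2.convexHull(q)),cv2.minEnclosingCircle(q))
k=np.zeros(r.shape,np.uint8);cv2.ellipse(k,e,1,-1)
k[222:226,270:300]=1;k=cv2.dilate(k,np.ones((3,3)))
bar=((h[...,2]<75)&(k>0)&(r==0)).astype(np.uint8);bar=cv2.morphologyEx(bar,cv2.MORPH_OPEN,np.ones((5,5)))
bar[:158]=0
N,L,S,C=cv2.connectedComponentsWithStats(bar);i=1+np.argmax(S[1:,4]);print(S[i],cv2.minAreaRect(np.argwhere(L==i)[:,::-1].astype(np.float32)))
for v in range(162,222,6):
    c=np.where(L[v]==i)[0];print(v,c.min(),c.max(),end=' | ')
c=e[0]
print(tri([ray(m,*c),ray(ma,342.2,237),ray(mb,402.5,180.5)]), tri([ray(m,*c),ray(mb,402.5,180.5)]))
E
```

```text
[ 246  148   75   74 3419]
ell ((283.2044372558594, 184.8690643310547), (74.30908203125, 75.13314056396484), 87.55923461914062)
bright ((283.2455749511719, 185.58999633789062), (72.68622589111328, 73.76807403564453), 94.92741394042969) ((283.24713134765625, 185.82183837890625), 36.95115280151367)
[275 159  17  64 984] ((283.1492004394531, 190.4352264404297), (15.541441917419434, 63.12007141113281), 1.3019527196884155)
162 277 291 | 168 276 291 | 174 276 291 | 180 276 291 | 186 276 291 | 192 276 290 | 198 276 290 | 204 276 290 | 210 275 290 | 216 275 290 | (array([ 0.60221609, -0.22773599,  0.20382455]), [np.float64(0.0025473292245483843), np.float64(0.0025762360540948813), np.float64(0.0011978191329944533)]) (array([ 0.60150106, -0.22777888,  0.2021446 ]), [np.float64(0.0014119457948517911), np.float64(0.0014119457948518002)])
```

```bash
python3 - <<'E'
from h import *
im,m=load('w1');f=210/np.tan(np.radians(m['vertical_fov'])/2)
F=np.array([.602,-.2277,.204]);a=np.array([-.574,.02,.819]);a/=np.linalg.norm(a)
o,d=ray(m,283.2,185.3); print('range',np.linalg.norm(F-o),'from size',70e-3*f/74.2/ (d@m['R'][2]),'ray pt',o+d*70e-3*f/74.2/(d@m['R'][2]))
T=F+a*.028
P=[]
for u,v in((284,160),(282.6,221.5)):
    o,d=ray(m,u,v);P.append(o+d*((T-o)@a)/(d@a))
print(P,np.linalg.norm(P[0]-P[1]),'mid',(P[0]+P[1])/2,'exp',T,'dir',P[0]-P[1])
E
```

```text
range 0.3167324521197966 from size 0.3263746644559362 ray pt [ 0.60779409 -0.22656952  0.19606187]
[array([ 0.56256743, -0.22539794,  0.21050621]), array([ 0.60561191, -0.22661171,  0.24070377])] 0.05259461023848693 mid [ 0.58408967 -0.22600483  0.22560499] exp [ 0.58593312 -0.22714018  0.2269247 ] dir [-0.04304448  0.00121377 -0.03019756]
```

```bash
python3 - <<'E'
from h import *
a=np.array([-.5735,.0165,.819]);plan([.586,-.2265,.224],tgt(-a,[.028,1,0]),10)
E
```

```text
t 3.7 q [-32.5 -23.   -9.9  72.   17.  -27.3] d [ 0.0705 -0.0015 -0.1058] w [ 0.0141 -0.0011 -0.0159]
row [ 0.3527 -0.0075 -0.5292  0.0118 -0.0009 -0.0133]
```

```bash
python3 -m crank '[[[0.352,-0.0075,-0.53,0.0118,-0.001,-0.0133],[0.352,-0.0075,-0.53,0.0118,-0.001,-0.0133],[0.352,-0.0075,-0.53,0.0118,-0.001,-0.0133],[0.352,-0.0075,-0.53,0.0118,-0.001,-0.0133],[0.352,-0.0075,-0.53,0.0118,-0.001,-0.0133],[0.352,-0.0075,-0.53,0.0118,-0.001,-0.0133],[0.352,-0.0075,-0.53,0.0118,-0.001,-0.0133],[0.352,-0.0075,-0.53,0.0118,-0.001,-0.0133],[0.352,-0.0075,-0.53,0.0118,-0.001,-0.0133],[0.352,-0.0075,-0.53,0.0118,-0.001,-0.0133],[0,0,0,0,0,0],[0,0,0,0,0,0]]]' 
python3 -m crank '[[[0,0,0,0,0,0],[0,0,0,0,0,0],[0,0,0,0,0,0],[0,0,0,0,0,0],[0,0,0,0,0,0],[0,0,0,0,0,0],[0,0,0,0,0,0],[0,0,0,0,0,0],[0,0,0,0,0,0],[0,0,0,0,0,0],[0,0,0,0,0,0],[0,0,0,0,0,0]]]' 0 40
python3 - <<'E'
from h import *
im,m=snap('wrist','w2')
o=bot.get_obs();print({k:np.round(v,4) for k,v in o.items()})
E
```

```text
time: 4.7
ee_pos: [0.5859, -0.2254, 0.224]
tcp_rot: [-180.0, 35.0, 178.5]
wrist_force: [-0.2, -0.4, 1.4]
opening: 0.0855
grasp_force: 0.0
time: 5.7
ee_pos: [0.5862, -0.2265, 0.2244]
tcp_rot: [-179.9, 35.1, 178.5]
wrist_force: [1.1, 0.4, 0.7]
opening: -0.0002
grasp_force: 0.0
{'time': np.float64(5.75), 'q': array([-28.1421, -17.4991, -18.0691,  57.2695,  14.8508, -22.2866]), 'qd': array([ 0.0922,  0.0407, -0.0226, -0.0068, -0.0443, -0.0024]), 'joint_efforts': array([-4.40000e-03, -3.36961e+01,  5.28016e+01, -5.80930e+00,
        7.04300e-01, -1.00000e-04]), 'ee_pos': array([ 0.5862, -0.2265,  0.2244]), 'tcp_rot': array([-179.923 ,   35.0867,  178.4718]), 'wrist_force': array([ 0.819 ,  0.0469, -0.7772]), 'torque': array([0.0117, 0.5297, 0.0151]), 'grasp_force': np.float64(0.0), 'opening': np.float64(-0.0003)}
```

View pics/w2.png

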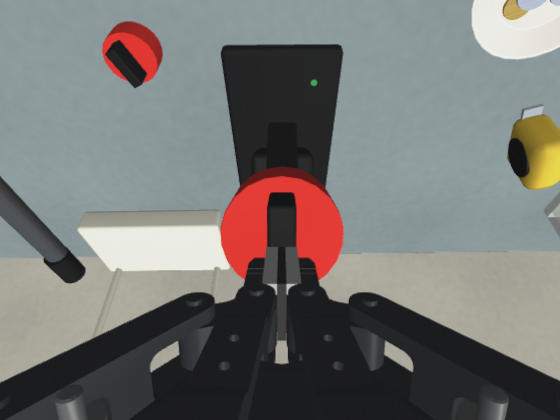

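The gripper closed on nothing: its fingers shut in front of the bar, whose top is at about (281,200), with the disc at (282,232). I'll triangulate again using this view.

```bash
python3 - <<'E'
from h import *
a=np.array([-.5735,.0165,.819])
def disc(im):
    h=cv2.cvtColor(im,cv2.COLOR_BGR2HSV); br=(((h[...,0]<8)|(h[...,0]>172))&(h[...,1]>150)&(h[...,2]>190)).astype(np.uint8)
    N,L,S,C=cv2.connectedComponentsWithStats(br);i=1+np.argmax(S[1:,4])
    p=np.argwhere(L==i)[:,::-1].astype(np.float32);print(S[i]);return p
rs=[]
for n in('w1','w2'):
    im,m=load(n);f=210/np.tan(np.radians(m['vertical_fov'])/2)
    p=disc(im)
    if n=='w2': p=p[p[:,1]<245]
    e=cv2.fitEllipse(cv2.convexHull(p)[:,0] if n=='w1' else np.array([[ [r[:,0].min(),v],[r[:,0].max(),v]] for v in range(185,246) for r in [p[p[:,1]==v]] if len(r)],np.float32).reshape(-1,2));print(e)
    o,d=ray(m,*e[0]);rs.append((o,d));print('size pt',o+d*.07*f/(max(e[1])+.5)/(d@m['R'][2]))
    print('cam',o)
print(tri(rs)); _,ma=load('side0');_,mb=load('top0')
print(tri(rs+[ray(mb,402.6,180.6)]),tri(rs+[ray(mb,402.6,180.6),ray(ma,342.2,237.5)]))
# end of bar: upper image edge (w2 v~194 u 281; w1 159.5,284)
i1,m1=load('w1');i2,m2=load('w2');print('bar near end',tri([ray(m1,284,159.5),ray(m2,281.5,194)]))
E
```

```text
[ 247  150   74   72 3055]
((283.2455749511719, 185.58999633789062), (72.68622589111328, 73.76807403564453), 94.92741394042969)
size pt [ 0.60775272 -0.22652201  0.19647665]
cam [ 0.37082031 -0.22234183  0.42044096]
[ 221  176  122  104 6936]
((281.6099853515625, 233.83639526367188), (114.58467102050781, 121.2926254272461), 89.46749877929688)
size pt [ 0.60381321 -0.22651665  0.20005721]
cam [ 0.44130349 -0.22228078  0.31494891]
(array([ 0.60439229, -0.22649722,  0.19965028]), [np.float64(3.454008583512718e-05), np.float64(3.454008583515483e-05)])
(array([ 0.60118923, -0.22734211,  0.20263954]), [np.float64(0.000935941415762361), np.float64(0.0010803997368087276), np.float64(0.0019231961497609426)]) (array([ 0.60244291, -0.22751783,  0.20248553]), [np.float64(0.0013126942412029872), np.float64(0.0015913801128739345), np.float64(0.001986526316501966), np.float64(0.002433795959393194)])
bar near end (array([ 0.58027305, -0.22582281,  0.19044727]), [np.float64(0.0001373859579145546), np.float64(0.00013738595791456623)])
```

```bash
python3 - <<'E'
from h import *
im,m=load('w2');o=bot.get_obs();z=Ro.from_euler('xyz',o['tcp_rot'],degrees=True).as_matrix()[:,2]
for s in(0,.010,.019,.03,.04):print(s,proj(m,o['ee_pos']+z*s))
F=np.array([.604,-.2265,.2]);print(proj(m,F),proj(m,F-z*.028))
c=im[180:320,200:370];cv2.imwrite('pics/c2.png',cv2.resize(c,None,fx=4,fy=4,interpolation=cv2.INTER_CUBIC))
E
```

```text
0 [280.7177344  253.62982249]
0.01 [280.73234848 246.05267447]
0.019 [280.74421619 239.8994673 ]
0.03 [280.75730938 233.11087408]
0.04 [280.76805227 227.54086891]
[281.64738886 233.94240843] [281.75110148 252.97433945]
```

View pics/c2.png

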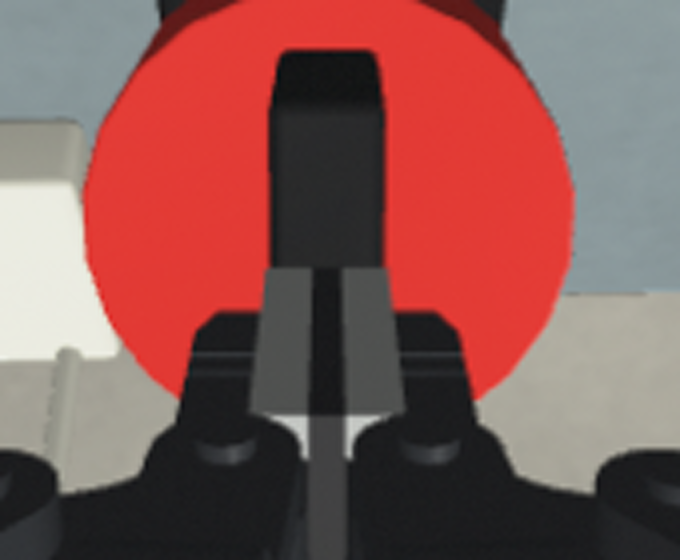

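The crop shows the pads' tips ending at about v=247, above the bar's top and farther back than the TCP figures imply. I'll check where the fingertips really are with the fixed cameras.

```bash
python3 - <<'E'
from h import *
_,ma=load('side0');_,mb=load('top0')
p=np.array([.17496,.52125,.21626]);y=np.array([.318,.948,0])
for s in(-.04,0,.019):print(s,proj(ma,p-[0,0,s]),proj(mb,p-[0,0,s]))
for e in(-.0427,.0427):print(proj(ma,p+y*e-[0,0,.006]),proj(mb,p+y*e-[0,0,.006]))
im,m=snap('side','s2');o=bot.get_obs();z=Ro.from_euler('xyz',o['tcp_rot'],degrees=True).as_matrix()[:,2]
for s in(-.04,-.02,0,.019):print(s,proj(m,o['ee_pos']+z*s))
c1=cv2.resize(cv2.imread('pics/side0.png')[70:170,60:160],None,fx=4,fy=4);c2=cv2.resize(im[180:280,290:390,::-1],None,fx=4,fy=4)
cv2.imwrite('pics/c3.png',np.hstack([c1,c2]))
E
```

```text
-0.04 [109.51780153 139.28744458] [ 74.71069985 379.91866048]
0 [111.61230096 150.57581302] [ 82.85417008 375.19397233]
0.019 [112.58897522 155.83962864] [ 86.51347785 373.07091084]
[109.58201369 157.55648725] [101.44258528 380.21132746]
[114.15852704 147.16784944] [ 66.67569061 368.84279955]
-0.04 [328.12088533 222.20179958]
-0.02 [332.0482208  227.04779584]
0 [335.89473142 231.79406115]
0.019 [339.47630303 236.21341438]
```

View pics/c3.png

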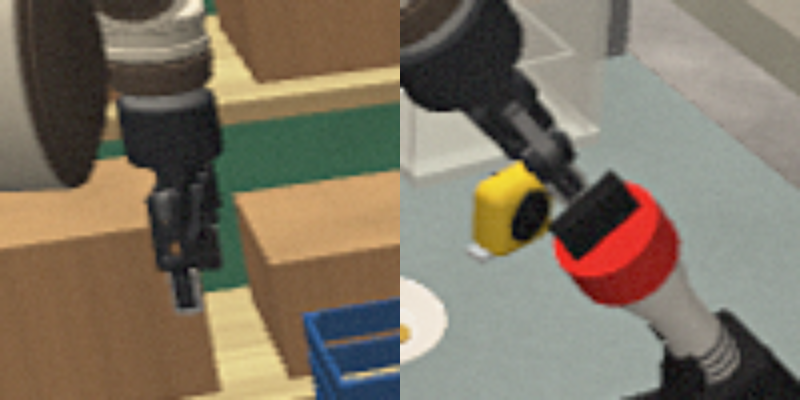

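Both views agree: the real fingertips sit about 33 mm farther back along the tool than the stated TCP, and there is no sideways offset. I'll open the gripper and advance 36 mm along the axis.

```bash
python3 -m crank '[[[0,0,0,0,0,0],[0,0,0,0,0,0],[0,0,0,0,0,0],[0,0,0,0,0,0],[0,0,0,0,0,0],[0,0,0,0,0,0],[0,0,0,0,0,0],[0,0,0,0,0,0],[0.103,-0.003,-0.148,0,0,0],[0.103,-0.003,-0.148,0,0,0],[0.103,-0.003,-0.148,0,0,0],[0.103,-0.003,-0.148,0,0,0],[0.103,-0.003,-0.148,0,0,0],[0.103,-0.003,-0.148,0,0,0],[0.103,-0.003,-0.148,0,0,0],[0.103,-0.003,-0.148,0,0,0],[0.103,-0.003,-0.148,0,0,0],[0.103,-0.003,-0.148,0,0,0]]]' 0.7 40
python3 -m crank '[[[0,0,0,0,0,0],[0,0,0,0,0,0],[0,0,0,0,0,0],[0,0,0,0,0,0],[0,0,0,0,0,0],[0,0,0,0,0,0],[0,0,0,0,0,0],[0,0,0,0,0,0],[0,0,0,0,0,0],[0,0,0,0,0,0]]]' 0 40
python3 - <<'E'
from h import *
im,m=snap('wrist','w3')
o=bot.get_obs();print(o['wrist_force'],o['torque'],o['opening'],o['grasp_force'],o['q'])
cv2.imwrite('pics/c4.png',cv2.resize(im[150:350,160:400,::-1],None,fx=2.5,fy=2.5))
E
```

```text
time: 7.3
ee_pos: [0.607, -0.2271, 0.1945]
tcp_rot: [-179.9, 35.1, 178.5]
wrist_force: [-0.4, -0.4, -1.2]
opening: 0.0598
grasp_force: 0.0
time: 8.13
ee_pos: [0.6069, -0.2271, 0.1952]
tcp_rot: [-179.9, 35.1, 178.5]
wrist_force: [-3.9, 0.7, 3.9]
opening: 0.0135
grasp_force: 40.0
[-3.68330279  1.47693111  4.9674796 ] [0.3585166  0.61883412 0.22790813] 0.013403142921936057 40.04607439041138 [-27.06559966 -15.0892792  -19.4642568   53.19016503  14.28127037
 -21.34357505]
```

View pics/c4.png

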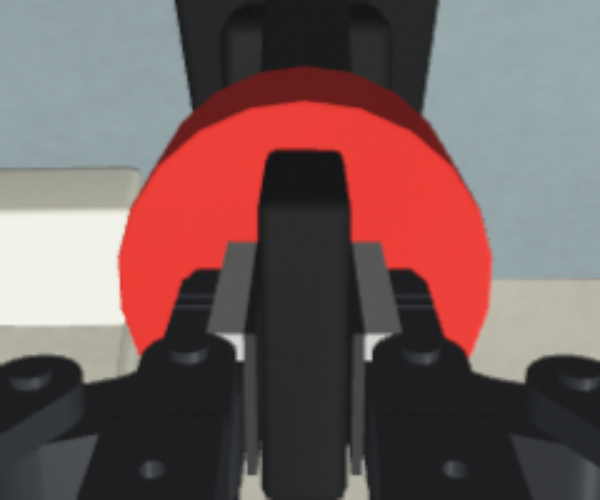

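```bash
cat > f.py <<'E'
from h import *
o=bot.get_obs();a=np.array([-.5735,.0165,.819])
p=o['ee_pos']-[.607,-.2271,.1952]
print('t',o['time'],'ax mm',round(p@a*1e3,2),'lat',np.round((p-a*(p@a))*1e3,1),'Fax',round(o['wrist_force']@a,1),'F',np.round(o['wrist_force'],1),'Tax',round(o['torque']@a,3),'op',round(o['opening'],4),'q',np.round(o['q'],1))
E
python3 -m crank '[[[-0.0287,0.0008,0.041,0,0,0],[0,0,0,0,0,0]]]' >/dev/null; python3 f.py
python3 -m crank '[[[-0.0287,0.0008,0.041,0,0,0],[0,0,0,0,0,0]]]' >/dev/null; python3 f.py
python3 -m crank '[[[0,0,0,-0.239,0.007,0.341],[0,0,0,-0.239,0.007,0.341],[0,0,0,-0.239,0.007,0.341],[0,0,0,0,0,0]]]' >/dev/null; python3 f.py
```

```text
t 8.35 ax mm 0.56 lat [-0.3  0.1 -0.2] Fax -0.2 F [1.5 1.4 0.8] Tax -0.023 op 0.0135 q [-27.1 -15.1 -19.5  53.3  14.3 -21.4]
t 8.5167 ax mm 1.54 lat [-0.4  0.1 -0.3] Fax -2.7 F [ 4.2  1.4 -0.4] Tax 0.011 op 0.0129 q [-27.1 -15.2 -19.4  53.4  14.3 -21.4]
t 8.85 ax mm 1.84 lat [-0.2 -0.2 -0.1] Fax -2.2 F [4.4 0.4 0.4] Tax -0.029 op 0.0132 q [-27.1 -15.2 -19.4  53.4  14.3 -30.1]
```

```bash

python3 -m crank '[[[0,0,0,-0.239,0.007,0.341],[0,0,0,-0.239,0.007,0.341],[0,0,0,-0.239,0.007,0.341],[0,0,0,-0.239,0.007,0.341],[0,0,0,-0.239,0.007,0.341],[0,0,0,-0.239,0.007,0.341],[0,0,0,0,0,0]]]' >/dev/null; python3 f.py
python3 -m crank '[[[-0.0287,0.0008,0.041,0,0,0],[-0.0287,0.0008,0.041,0,0,0],[0,0,0,0,0,0]]]' >/dev/null; python3 f.py
```

```text
t 9.4333 ax mm 1.9 lat [-0.1 -0.1 -0.1] Fax -0.2 F [ 2.3 -0.4  1.4] Tax 0.043 op 0.0133 q [-27.1 -15.2 -19.4  53.4  14.3 -47.2]
t 9.6833 ax mm 2.46 lat [-0.4  0.1 -0.3] Fax -16.5 F [16.8 -2.2 -8.3] Tax 0.029 op 0.0131 q [-27.2 -15.2 -19.4  53.5  14.4 -47.1]
```

```bash

python3 -m crank '[[[0.0287,-0.0008,-0.041,0,0,0],[0,0,0,-0.239,0.007,0.341],[0,0,0,-0.239,0.007,0.341],[0,0,0,0,0,0]]]' >/dev/null; python3 f.py
python3 -m crank '[[[0,0,0,-0.239,0.007,0.341],[0,0,0,-0.239,0.007,0.341],[0,0,0,0,0,0]]]' >/dev/null; python3 f.py
python3 -m crank '[[[0,0,0,-0.239,0.007,0.341],[0,0,0,-0.239,0.007,0.341],[0,0,0,0,0,0]]]' >/dev/null; python3 f.py
```

```text
t 10.0167 ax mm 2.35 lat [-0.2 -0.3 -0.1] Fax -7.7 F [ 9.1 -2.1 -2.9] Tax -0.032 op 0.013 q [-27.2 -15.2 -19.4  53.5  14.3 -52.9]
t 10.2667 ax mm 2.4 lat [-0.1 -0.4 -0.1] Fax -7.9 F [ 9.  -2.7 -3.3] Tax 0.079 op 0.0134 q [-27.2 -15.2 -19.4  53.5  14.3 -58.7]
t 10.5167 ax mm 2.58 lat [-0.  -0.5 -0. ] Fax -6.6 F [ 8.2 -2.  -2.4] Tax 0.024 op 0.0136 q [-27.2 -15.2 -19.3  53.5  14.3 -64.4]
```

```bash

python3 -m crank '[[[0,0,0,-0.239,0.007,0.341],[0,0,0,-0.239,0.007,0.341],[0,0,0,0,0,0]]]' >/dev/null; python3 f.py
python3 -m crank '[[[0,0,0,-0.239,0.007,0.341],[0,0,0,-0.239,0.007,0.341],[0,0,0,0,0,0]]]' >/dev/null; python3 f.py
```

```text
t 10.7667 ax mm 2.9 lat [ 0.1 -0.3  0. ] Fax -3.6 F [ 4.9 -1.4 -0.9] Tax -0.02 op 0.0132 q [-27.2 -15.2 -19.3  53.5  14.3 -70.1]
t 11.0167 ax mm 3.07 lat [ 0.1 -0.2  0.1] Fax -1.1 F [ 3.2 -0.2  1. ] Tax -0.046 op 0.0131 q [-27.2 -15.3 -19.3  53.5  14.3 -75.8]
```

```bash

python3 -m crank '[[[-0.0287,0.0008,0.041,0,0,0],[-0.0287,0.0008,0.041,0,0,0],[0,0,0,0,0,0]]]' >/dev/null; python3 f.py
python3 -m crank '[[[-0.0287,0.0008,0.041,0,0,0],[-0.0287,0.0008,0.041,0,0,0],[0,0,0,0,0,0]]]' >/dev/null; python3 f.py
```

```text
t 11.2667 ax mm 4.99 lat [ 0.1 -0.1  0.1] Fax -2.8 F [ 6.8 -0.3  1.3] Tax 0.055 op 0.0132 q [-27.2 -15.4 -19.2  53.8  14.4 -75.7]
t 11.5167 ax mm 6.99 lat [ 0.1 -0.1  0.1] Fax -2.1 F [ 5.4 -1.8  1.3] Tax -0.015 op 0.0129 q [-27.3 -15.5 -19.2  54.   14.4 -75.7]
```

```bash

python3 -m crank '[[[-0.1147,0.0033,0.1638,0,0,0],[-0.1147,0.0033,0.1638,0,0,0],[-0.1147,0.0033,0.1638,0,0,0],[-0.1147,0.0033,0.1638,0,0,0]]]' >/dev/null; python3 f.py
python3 -m crank '[[[-0.1147,0.0033,0.1638,0,0,0],[-0.1147,0.0033,0.1638,0,0,0],[-0.1147,0.0033,0.1638,0,0,0],[-0.1147,0.0033,0.1638,0,0,0],[-0.1147,0.0033,0.1638,0,0,0],[-0.1147,0.0033,0.1638,0,0,0],[-0.1147,0.0033,0.1638,0,0,0],[-0.1147,0.0033,0.1638,0,0,0],[-0.1147,0.0033,0.1638,0,0,0],[-0.1147,0.0033,0.1638,0,0,0],[-0.1147,0.0033,0.1638,0,0,0],[-0.1147,0.0033,0.1638,0,0,0],[0,0,0,0,0,0]]]' >/dev/null; python3 f.py
python3 - <<'E'
from h import *
w,_=snap('wrist','w4');s,_=snap('side','s4')
cv2.imwrite('pics/c5.png',np.hstack([cv2.resize(w[100:380,140:420,::-1],(400,400)),cv2.resize(s[170:290,270:390,::-1],(400,400))]))
E
```

```text
t 11.85 ax mm 22.96 lat [ 0.1 -0.2  0.1] Fax -4.7 F [ 7.3 -2.1 -0.6] Tax -0.034 op 0.0134 q [-27.8 -16.6 -18.6  55.8  14.7 -76.1]
t 12.9333 ax mm 71.77 lat [ 0.1 -0.1  0.1] Fax -0.2 F [-0.2  0.1 -0.4] Tax 0.016 op 0.0131 q [-29.3 -19.6 -16.3  61.3  15.5 -77.7]
```

View pics/c5.png

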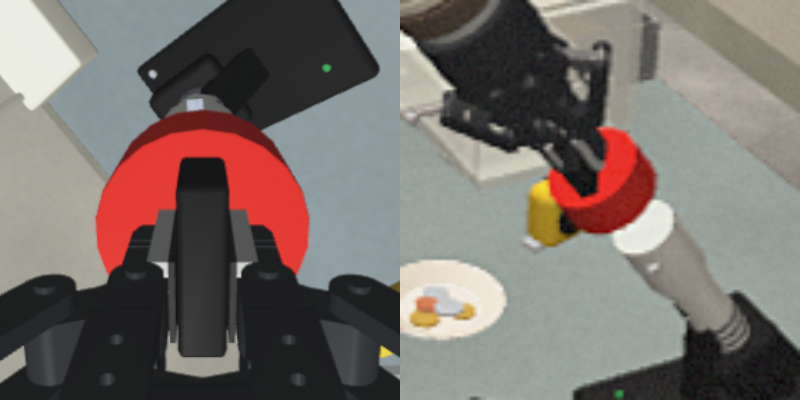

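The cap is clear of the torch and gripped squarely: the wrist crop shows the bar between the pads, and the side crop shows the bare white torch face. Next is the drawer geometry.

```bash
python3 - <<'E'
from h import *
_,mb=load('top0')
c=lambda x,y:(150+(x-400)/2,85+(y-300)/2)
for nm,p,z in(('unit front L',c(427,455),.188),('unit front R',c(592,470),.188),('unit back L',c(425,317),.188),('unit back R',c(588,317),.188),('wall L in',c(447,530),.175),('wall R in',c(580,530),.175),('panel L',c(431,548),.176),('panel R',c(592,545),.176)):print(nm,np.round(onz(mb,*p,z),3))
o=bot.get_obs();print(o['ee_pos'])
plan([.605,.243,.29],tgt([0,0,-1],[0,1,0]),30)
E
```

```text
unit front L [0.667 0.341 0.188]
unit front R [0.642 0.14  0.188]
unit back L [0.839 0.342 0.188]
unit back R [0.831 0.141 0.188]
wall L in [0.576 0.32  0.175]
wall R in [0.571 0.158 0.175]
panel L [0.554 0.34  0.176]
panel R [0.552 0.144 0.176]
[ 0.56605873 -0.2259728   0.25312605]
t 13.0333 q [-29.3 -19.5 -16.3  61.3  15.5 -77.7] d [0.0389 0.469  0.0369] w [ 0.298   0.5594 -0.8928]
row [ 0.0649  0.7816  0.0615  0.0828  0.1554 -0.248 ]
```

```bash

python3 -m crank '[[[0,0,0.8,0,0,0],[0,0,0.8,0,0,0],[0.065,0.782,0.0615,0.083,0.155,-0.248],[0.065,0.782,0.0615,0.083,0.155,-0.248],[0.065,0.782,0.0615,0.083,0.155,-0.248],[0.065,0.782,0.0615,0.083,0.155,-0.248],[0.065,0.782,0.0615,0.083,0.155,-0.248],[0.065,0.782,0.0615,0.083,0.155,-0.248],[0.065,0.782,0.0615,0.083,0.155,-0.248],[0.065,0.782,0.0615,0.083,0.155,-0.248],[0.065,0.782,0.0615,0.083,0.155,-0.248],[0.065,0.782,0.0615,0.083,0.155,-0.248],[0.065,0.782,0.0615,0.083,0.155,-0.248],[0.065,0.782,0.0615,0.083,0.155,-0.248],[0.065,0.782,0.0615,0.083,0.155,-0.248],[0.065,0.782,0.0615,0.083,0.155,-0.248],[0.065,0.782,0.0615,0.083,0.155,-0.248]]]' 
python3 -m crank '[[[0.065,0.782,0.0615,0.083,0.155,-0.248],[0.065,0.782,0.0615,0.083,0.155,-0.248],[0.065,0.782,0.0615,0.083,0.155,-0.248],[0.065,0.782,0.0615,0.083,0.155,-0.248],[0.065,0.782,0.0615,0.083,0.155,-0.248],[0.065,0.782,0.0615,0.083,0.155,-0.248],[0.065,0.782,0.0615,0.083,0.155,-0.248],[0.065,0.782,0.0615,0.083,0.155,-0.248],[0.065,0.782,0.0615,0.083,0.155,-0.248],[0.065,0.782,0.0615,0.083,0.155,-0.248],[0.065,0.782,0.0615,0.083,0.155,-0.248],[0.065,0.782,0.0615,0.083,0.155,-0.248],[0.065,0.782,0.0615,0.083,0.155,-0.248],[0.065,0.782,0.0615,0.083,0.155,-0.248],[0.065,0.782,0.0615,0.083,0.155,-0.248],[0,0,0,0,0,0],[0,0,0,0,0,0]]]'
python3 - <<'E'
from h import *
plan([.604,.242,.25],tgt([0,0,-1],[0,1,0]),1)
w,m=snap('wrist','w5');s,ms=snap('side','s5');t,mt=snap('top','t5')
for y in(.16,.324):print(proj(m,np.array([.6,y,.175])),proj(ms,np.array([.6,y,.175])))
cv2.imwrite('pics/c6.png',np.vstack([np.hstack([cv2.resize(w[:,:,::-1],(400,300)),cv2.resize(s[100:250,190:390,::-1],(400,300))]),np.hstack([cv2.resize(t[85:235,100:300,::-1],(400,300)),np.zeros((300,400,3),np.uint8)])]))
E
```

```text
time: 14.45
ee_pos: [0.5857, 0.0096, 0.3031]
tcp_rot: [-168.0, 13.5, -152.9]
wrist_force: [-0.5, -0.4, -1.3]
opening: 0.0133
grasp_force: 42.8
time: 15.87
ee_pos: [0.6056, 0.2439, 0.3206]
tcp_rot: [-180.0, 0.0, -179.9]
wrist_force: [0.4, -0.5, -0.4]
opening: 0.0129
grasp_force: 42.8
t 15.8667 q [ 21.9  26.1  48.  111.9  -0.   21.9] d [-0.0016 -0.0019 -0.0706] w [ 0.0004  0.0005 -0.0012]
row [-8.0900e-02 -9.4200e-02 -3.5278e+00  3.2000e-03  4.6000e-03 -1.0200e-02]
[186.9489204  183.73776449] [273.83893545 181.99754547]
[370.68825546 184.02076261] [253.36045937 161.61546586]
```

View pics/c6.png

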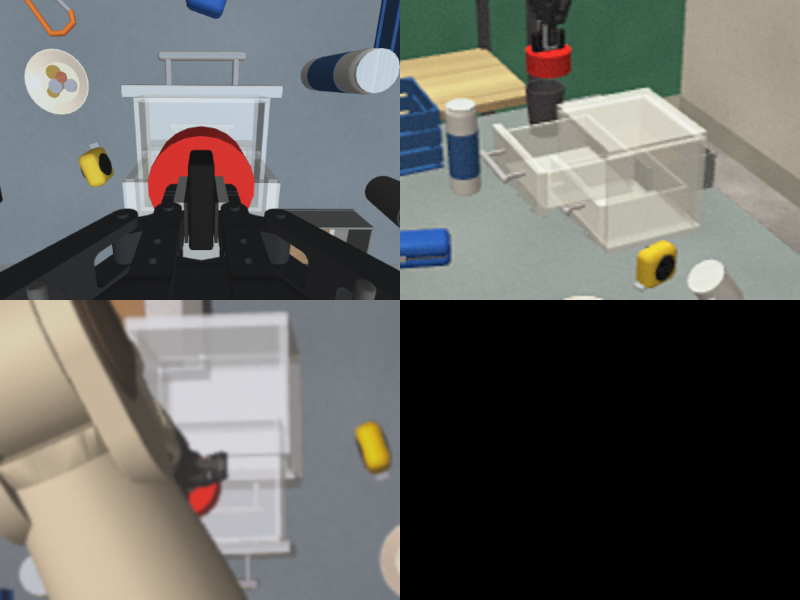

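The cap hangs over the open drawer, just above the walls. In the wrist view the panel's top edge is at v≈127, the handle at v≈78 and the front edge of the unit's top at v≈256. I'll refine x and y from these.

```bash
python3 - <<'E'
from h import *
w,m=load('w5');_,ms=load('s5')
for nm,p,z in(('handle L',(224,78),.155),('handle R',(343,78),.155),('panel L outer top',(171,121),.176),('panel R',(395,121),.176),('panel inner edge',(283,134),.176),('unit front L',(175,256),.188),('unit front R',(389,256),.188)):print(nm,np.round(onz(m,*p,z),4))
for z in(.26,.28,.3):print(z,proj(ms,np.array([.6056,.2439,z])))
g=cv2.cvtColor(w,cv2.COLOR_BGR2GRAY)
print('col u=190',[(v,int(g[v,190])) for v in range(110,140,2)],[(v,int(g[v,190])) for v in range(190,270,4)])
h=cv2.cvtColor(cv2.imread('pics/s5.png'),cv2.COLOR_BGR2HSV);r=((h[...,0]<8)|(h[...,0]>172))&(h[...,1]>150)&(h[...,2]>80);r[:, :220]=0;r[:,320:]=0;r[190:]=0
p=np.argwhere(r);print(p.min(0),p.max(0))
E
```

```text
handle L [0.5093 0.1937 0.155 ]
handle R [0.5091 0.2983 0.155 ]
panel L outer top [0.5456 0.1505 0.176 ]
panel R [0.5453 0.3406 0.176 ]
panel inner edge [0.5563 0.2456 0.176 ]
unit front L [0.6639 0.1481 0.188 ]
unit front R [0.6636 0.3417 0.188 ]
0.26 [264.17978682 146.32465565]
0.28 [264.09265494 140.35825553]
0.3 [264.00435634 134.31196442]
col u=190 [(110, 131), (112, 130), (114, 132), (116, 133), (118, 114), (120, 197), (122, 203), (124, 203), (126, 203), (128, 202), (130, 202), (132, 202), (134, 202), (136, 161), (138, 202)] [(190, 177), (194, 166), (198, 157), (202, 150), (206, 143), (210, 138), (214, 131), (218, 132), (222, 132), (226, 133), (230, 127), (234, 117), (238, 118), (242, 118), (246, 127), (250, 130), (254, 124), (258, 187), (262, 188), (266, 188)]
[122 253] [138 275]
```

```bash

python3 -m crank '[[[0,0.08,-0.75,0,0,0],[0,0,-0.75,0,0,0],[0,0,-0.75,0,0,0],[0,0,-0.75,0,0,0],[0,0,-0.75,0,0,0],[0,0,-0.75,0,0,0],[0,0,-0.75,0,0,0],[0,0,-0.75,0,0,0],[0,0,-0.75,0,0,0],[0,0,-0.75,0,0,0],[0,0,0,0,0,0],[0,0,0,0,0,0]]]' 
for i in 1; do python3 -m crank '[[[0,0,-0.1,0,0,0],[0,0,-0.1,0,0,0],[0,0,-0.1,0,0,0],[0,0,0,0,0,0]]]'; done
python3 -m crank '[[[0,0,-0.1,0,0,0],[0,0,-0.1,0,0,0],[0,0,-0.1,0,0,0],[0,0,0,0,0,0]]]'
```

```text
time: 17.02
ee_pos: [0.6045, 0.2441, 0.1719]
tcp_rot: [-180.0, 0.1, 180.0]
wrist_force: [-0.4, -1.4, -0.2]
opening: 0.013
grasp_force: 42.8
time: 17.35
ee_pos: [0.6052, 0.2449, 0.166]
tcp_rot: [180.0, 0.1, 180.0]
wrist_force: [-0.0, -0.5, -0.9]
opening: 0.013
grasp_force: 42.8
time: 17.68
ee_pos: [0.6049, 0.2448, 0.1592]
tcp_rot: [180.0, 0.0, 180.0]
wrist_force: [-0.1, -0.1, -1.0]
opening: 0.0132
grasp_force: 42.8
```

```bash

python3 -m crank '[[[0,0,-0.1,0,0,0],[0,0,-0.1,0,0,0],[0,0,-0.1,0,0,0],[0,0,0,0,0,0]]]' | sed -n '2p;4p'
python3 -m crank '[[[0,0,-0.1,0,0,0],[0,0,-0.1,0,0,0],[0,0,-0.1,0,0,0],[0,0,0,0,0,0]]]' | sed -n '2p;4p'
```

```text
ee_pos: [0.6049, 0.2448, 0.1532]
wrist_force: [0.1, -0.1, -1.3]
ee_pos: [0.6049, 0.2448, 0.1473]
wrist_force: [-0.2, -0.3, -0.2]
```

```bash

python3 -m crank '[[[0,0,-0.1,0,0,0],[0,0,-0.1,0,0,0],[0,0,0,0,0,0]]]' | sed -n '2p;4p'
```

```text
ee_pos: [0.6049, 0.2449, 0.1433]
wrist_force: [0.1, -0.1, -0.5]
```

```bash

python3 -m crank '[[[0,0,-0.1,0,0,0],[0,0,0,0,0,0]]]' | sed -n '2p;4p'
python3 -m crank '[[[0,0,-0.1,0,0,0],[0,0,0,0,0,0]]]' | sed -n '2p;4p'
```

```text
ee_pos: [0.605, 0.2449, 0.1415]
wrist_force: [0.6, 0.2, -1.7]
ee_pos: [0.605, 0.2449, 0.1395]
wrist_force: [-0.4, -0.0, -1.0]
```

```bash

python3 -m crank '[[[0,0,-0.1,0,0,0],[0,0,0,0,0,0]]]' | sed -n '2p;4p'
```

```text
ee_pos: [0.605, 0.2448, 0.1375]
wrist_force: [-1.6, -0.1, -0.5]
```

```bash

python3 -m crank '[[[0,0,-0.1,0,0,0],[0,0,0,0,0,0]]]' | sed -n '2p;4p'
python3 -m crank '[[[0,0,-0.1,0,0,0],[0,0,0,0,0,0]]]' | sed -n '2p;4p'
```

```text
ee_pos: [0.605, 0.2448, 0.1354]
wrist_force: [-0.6, 0.9, -1.5]
ee_pos: [0.605, 0.2448, 0.1334]
wrist_force: [-0.5, -0.2, -0.7]
```

```bash

python3 -m crank '[[[0,0,-0.1,0,0,0],[0,0,0,0,0,0]]]' | sed -n '2p;4p'
```

```text
ee_pos: [0.6049, 0.2448, 0.1315]
wrist_force: [-0.8, -0.3, -1.4]
```

```bash
python3 - <<'E'
from h import *
s,ms=snap('side','s6');o=bot.get_obs();print(o['ee_pos'],o['wrist_force'])
cv2.imwrite('pics/c7.png',cv2.resize(s[110:230,210:350,::-1],None,fx=5,fy=5,interpolation=cv2.INTER_CUBIC))
for z in(.113,.118,.122,.15):print(z,(proj(ms,np.array([.605,.245,z]))-[210,110])*5)
E
```

```text
[0.60500117 0.24487098 0.13161207] [-0.07489452 -0.1186147  -0.29290882]
0.113 [272.42106003 388.82276103]
0.118 [272.32015513 382.07563301]
0.122 [272.23920179 376.66258928]
0.15 [271.6667507  338.38495349]
```

View pics/c7.png

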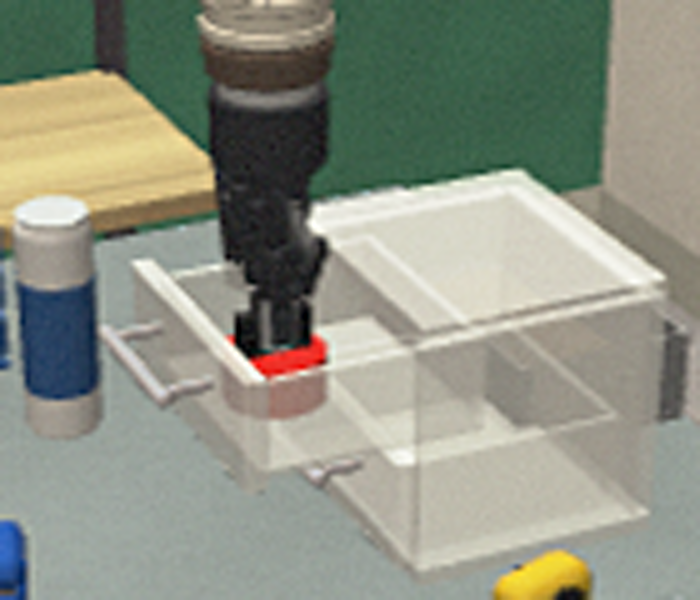

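The side view shows the cap inside the drawer, its bottom rim at crop (275,415), so it is almost on the floor. I'll keep stepping down until it touches.

```bash

python3 -m crank '[[[0,0,-0.075,0,0,0],[0,0,0,0,0,0]]]' | sed -n '2p;4p'
python3 -m crank '[[[0,0,-0.075,0,0,0],[0,0,0,0,0,0]]]' | sed -n '2p;4p'
```

```text
ee_pos: [0.605, 0.2449, 0.1301]
wrist_force: [-0.4, -0.7, -1.1]
ee_pos: [0.605, 0.2449, 0.1286]
wrist_force: [0.2, 0.1, -0.8]
```

```bash

python3 -m crank '[[[0,0,-0.075,0,0,0],[0,0,0,0,0,0]]]' | sed -n '2p;4p'
```

```text
ee_pos: [0.6054, 0.2449, 0.1282]
wrist_force: [-0.1, -0.2, 3.0]
```

Contact, at 3 N. Release, then rise.

```bash

python3 -m crank '[[[0,0,0,0,0,0],[0,0,0,0,0,0],[0,0,0,0,0,0],[0,0,0,0,0,0],[0,0,0,0,0,0],[0,0,0,0,0,0]]]' 0.5
python3 -m crank '[[[0,0,0.2,0,0,0],[0,0,0.5,0,0,0],[0,0,0.9,0,0,0],[0,0,0.9,0,0,0],[0,0,0.9,0,0,0],[0,0,0.9,0,0,0],[0,0,0.9,0,0,0],[0,0,0.9,0,0,0],[-0.5,0,0.5,0,0,0],[-0.9,0,0,0,0,0],[-0.9,0,0,0,0,0],[-0.9,0,0,0,0,0],[-0.9,0,0,0,0,0],[-0.9,0,0,0,0,0],[-0.9,0,0,0,0,0],[-0.9,0,0,0,0,0],[-0.9,0,0,0,0,0],[-0.5,0,0,0,0,0],[0,0,0,0,0,0]]]' 0.5
python3 - <<'E'
from h import *
w,m=snap('wrist','w8');s,ms=snap('side','s8')
cv2.imwrite('pics/c8.png',np.hstack([cv2.resize(w[:,:,::-1],(400,300)),cv2.resize(s[110:215,210:350,::-1],(400,300))]))
for n,im,mm in(('w',w,m),('s',s,ms)):
    h=cv2.cvtColor(im,cv2.COLOR_RGB2HSV);r=(((h[...,0]<8)|(h[...,0]>172))&(h[...,1]>90)&(h[...,2]>80)).astype(np.uint8)
    N,L,S,C=cv2.connectedComponentsWithStats(r)
    for i in range(1,N):
        if S[i,4]>60:print(n,S[i],C[i],onz(mm,*C[i],.15))
E
```

```text
time: 20.65
ee_pos: [0.605, 0.2449, 0.1272]
tcp_rot: [180.0, 0.1, 180.0]
wrist_force: [0.7, 0.3, 0.6]
opening: 0.0428
grasp_force: 0.0
time: 22.23
ee_pos: [0.4393, 0.2449, 0.2605]
tcp_rot: [179.9, 0.2, -180.0]
wrist_force: [-0.5, 0.3, 0.0]
opening: 0.0426
grasp_force: 0.0
w [246 348  28  15 350] [260.82285714 354.12857143] [0.58457766 0.22691884 0.15      ]
w [289 348  28  15 348] [301.1408046  354.10632184] [0.58456013 0.26359907 0.15      ]
s [260 178  16   8  61] [268.19672131 181.83606557] [0.60433337 0.21280656 0.15      ]
s [288 293  18  16 196] [296.09693878 301.5       ] [ 0.42676521 -0.33360137  0.15      ]
s [350 323  20  20 271] [359.28413284 333.71217712] [ 0.49822986 -0.47312589  0.15      ]
```

View pics/c8.png

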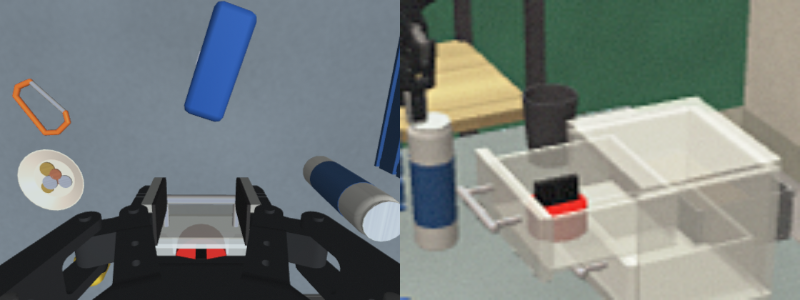

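The cap stands mouth down in the drawer and the gripper is clear. Next: shut the fingers, lower them in front of the handle, and push.

```bash

python3 -m crank '[[[0,0,0,0,0,0],[0,0,0,0,0,0],[0,0,0,0,0,0],[0,0.02,-0.9,0,0,0],[0,0,-0.9,0,0,0],[0,0,-0.9,0,0,0],[0,0,-0.9,0,0,0],[0,0,-0.9,0,0,0],[0,0,-0.9,0,0,0],[0,0,-0.9,0,0,0],[0,0,-0.7,0,0,0],[0,0,0,0,0,0],[0.5,0,0,0,0,0],[0.5,0,0,0,0,0],[0.5,0,0,0,0,0],[0.5,0,0,0,0,0],[0,0,0,0,0,0]]]' 0
python3 -m crank '[[[0.2,0,0,0,0,0],[0.2,0,0,0,0,0],[0.2,0,0,0,0,0],[0.2,0,0,0,0,0],[0.2,0,0,0,0,0],[0.2,0,0,0,0,0]]]'
```

```text
time: 23.75
ee_pos: [0.4834, 0.2453, 0.1196]
tcp_rot: [180.0, 0.2, 179.9]
wrist_force: [0.2, 0.4, 0.4]
opening: -0.0001
grasp_force: 0.0
time: 24.25
ee_pos: [0.5053, 0.2453, 0.1194]
tcp_rot: [180.0, 0.1, 180.0]
wrist_force: [-1.1, -0.0, -0.2]
opening: -0.0
grasp_force: 0.6
```

```bash

python3 -m crank '[[[0.2,0,0,0,0,0],[0.2,0,0,0,0,0],[0.2,0,0,0,0,0],[0.2,0,0,0,0,0],[0.2,0,0,0,0,0],[0.2,0,0,0,0,0],[0.2,0,0,0,0,0],[0.2,0,0,0,0,0],[0.2,0,0,0,0,0],[0.2,0,0,0,0,0]]]' | sed -n '2p;4p'
python3 - <<'E'
from h import *
s,ms=snap('side','s9');h=cv2.cvtColor(s,cv2.COLOR_RGB2HSV);r=(((h[...,0]<8)|(h[...,0]>172))&(h[...,1]>90)&(h[...,2]>80)).astype(np.uint8)
N,L,S,C=cv2.connectedComponentsWithStats(r)
for i in range(1,N):
    if S[i,4]>30:print(S[i],C[i],onz(ms,*C[i],.15))
E
```

```text
ee_pos: [0.5455, 0.2453, 0.1193]
wrist_force: [-1.4, -0.3, 1.1]
[276 175  14   7  53] [283.22641509 178.64150943] [0.65748223 0.21275869 0.15      ]
[288 293  18  16 196] [296.09693878 301.5       ] [ 0.42676521 -0.33360137  0.15      ]
[350 323  20  20 271] [359.28413284 333.71217712] [ 0.49822986 -0.47312589  0.15      ]
```

The drawer and cap are moving together: 53 mm, as expected. Keep pushing.

```bash

python3 -m crank '[[[0.2,0,0,0,0,0],[0.2,0,0,0,0,0],[0.2,0,0,0,0,0],[0.2,0,0,0,0,0],[0.2,0,0,0,0,0],[0.2,0,0,0,0,0],[0.2,0,0,0,0,0],[0.2,0,0,0,0,0],[0.2,0,0,0,0,0],[0.2,0,0,0,0,0],[0.2,0,0,0,0,0],[0.2,0,0,0,0,0],[0.2,0,0,0,0,0],[0.2,0,0,0,0,0],[0.2,0,0,0,0,0],[0.2,0,0,0,0,0],[0,0,0,0,0,0]]]' | sed -n '2p;4p'
python3 -m crank '[[[0.1,0,0,0,0,0],[0.1,0,0,0,0,0],[0,0,0,0,0,0]]]' | sed -n '2p;4p'
```

```text
ee_pos: [0.5978, 0.2451, 0.1192]
wrist_force: [-64.3, -4.1, 23.0]
ee_pos: [0.5978, 0.2451, 0.1192]
wrist_force: [-84.2, -4.6, 29.9]
```

```bash

python3 -m crank '[[[0.1,0,0,0,0,0],[0,0,0,0,0,0]]]' | sed -n '2p;4p'
```

```text
ee_pos: [0.5978, 0.2451, 0.1192]
wrist_force: [-94.0, -6.4, 33.7]
```

Blocked, with 94 N of force, so I'm backing off at once to diagnose it.

```bash

python3 -m crank '[[[-0.7,0,0,0,0,0],[-0.7,0,0,0,0,0],[0,0,0,0,0,0]]]' | sed -n '2p;4p'
python3 - <<'E'
from h import *
o=bot.get_obs();print(o['ee_pos'],o['tcp_rot'],o['wrist_force'],o['torque'])
s,ms=snap('side','s10');t,mt=snap('top','t10');w,mw=snap('wrist','w10')
h=cv2.cvtColor(s,cv2.COLOR_RGB2HSV);r=(((h[...,0]<8)|(h[...,0]>172))&(h[...,1]>60)&(h[...,2]>80)).astype(np.uint8)
N,L,S,C=cv2.connectedComponentsWithStats(r)
for i in range(1,N):
    if S[i,4]>15 and C[i][1]<230:print(S[i],C[i],onz(ms,*C[i],.15))
# predicted positions of handle (travel q) in side & wrist
for q in(0,.01,.02,.03):
    X=.6343-q
    print(q,'handle ends side',[np.round(proj(ms,np.array([X,y,.155])),1) for y in(.190,.30)],'wrist',[np.round(proj(mw,np.array([X,y,.155])),1) for y in(.190,.30)],'panel top side',[np.round(proj(ms,np.array([X+.036,y,.176])),1) for y in(.148,.343)])
E
```

```text
ee_pos: [0.5858, 0.2457, 0.12]
wrist_force: [0.1, -0.5, 0.3]
[0.58577394 0.24571469 0.12004576] [ 1.79961384e+02  1.00817734e-01 -1.79957632e+02] [ 0.10204207 -0.45717714  0.3210445 ] [-0.057114    0.0429132  -0.06727654]
[291 174  13   5  23] [296.7826087  175.69565217] [0.70673457 0.21313403 0.15      ]
0 handle ends side [array([279.7, 181.6]), array([265.7, 168. ])] wrist [array([150.8, 387.9]), array([408. , 387.8])] panel top side [array([296. , 178.9]), array([270.2, 155.5])]
0.01 handle ends side [array([276.9, 182.2]), array([263. , 168.5])] wrist [array([148.5, 368.3]), array([410.3, 368.1])] panel top side [array([293.1, 179.5]), array([267.5, 156. ])]
0.02 handle ends side [array([274. , 182.8]), array([260.2, 169.1])] wrist [array([146. , 347.9]), array([412.7, 347.7])] panel top side [array([290.2, 180.2]), array([264.8, 156.6])]
0.03 handle ends side [array([271.1, 183.4]), array([257.5, 169.6])] wrist [array([143.5, 326.7]), array([415.2, 326.6])] panel top side [array([287.3, 180.8]), array([262.2, 157.1])]
```

```bash

python3 -m crank '[[[-0.9,0,0,0,0,0],[-0.9,0,0,0,0,0],[-0.9,0,0,0,0,0],[-0.9,0,0,0,0,0],[0,0,0.9,0,0,0],[0,0,0.9,0,0,0],[0,0,0.9,0,0,0],[0,0,0.9,0,0,0],[0,0,0.9,0,0,0],[0,0,0.9,0,0,0],[0,0,0.9,0,0,0],[0,0,0.9,0,0,0],[0,0,0.9,0,0,0],[0,0,0.9,0,0,0],[0,0,0.9,0,0,0],[0,0,0,0,0,0]]]' | sed -n '2p;4p'
python3 - <<'E'
from h import *
w,m=snap('wrist','w11')
g=cv2.GaussianBlur(cv2.cvtColor(w,cv2.COLOR_RGB2GRAY),(3,3),0).astype(int)
# columns at world y of interest on plane z=.18
for y in(.165,.19,.20,.29,.30,.325):
    L=[]
    for x in np.arange(.6,.73,.003):
        u,v=proj(m,np.array([x,y,.178]))
        if 0<=u<559 and 0<=v<419: L.append((round(x*1000),g[int(round(v)),int(round(u))]))
    print(y,L)
E
```

```text
ee_pos: [0.5165, 0.2454, 0.3207]
wrist_force: [-0.3, -0.2, 0.8]
0.165 [(600, np.int64(132)), (603, np.int64(132)), (606, np.int64(133)), (609, np.int64(133)), (612, np.int64(131)), (615, np.int64(123)), (618, np.int64(37)), (621, np.int64(27)), (624, np.int64(28)), (627, np.int64(46)), (630, np.int64(45)), (633, np.int64(30)), (636, np.int64(28)), (639, np.int64(31)), (642, np.int64(45)), (645, np.int64(47)), (648, np.int64(47)), (651, np.int64(48)), (654, np.int64(47)), (657, np.int64(44)), (660, np.int64(53)), (663, np.int64(54)), (666, np.int64(54)), (669, np.int64(54)), (672, np.int64(54)), (675, np.int64(54)), (678, np.int64(54)), (681, np.int64(53)), (684, np.int64(33)), (687, np.int64(29)), (690, np.int64(27)), (693, np.int64(28)), (696, np.int64(28)), (699, np.int64(28)), (702, np.int64(28)), (705, np.int64(28)), (708, np.int64(28)), (711, np.int64(28)), (714, np.int64(28)), (717, np.int64(28)), (720, np.int64(28)), (723, np.int64(27)), (726, np.int64(25)), (729, np.int64(24))]
0.19 [(600, np.int64(137)), (603, np.int64(145)), (606, np.int64(173)), (609, np.int64(155)), (612,
[... 3889 characters left out ...]
4(30)), (633, np.int64(28)), (636, np.int64(27)), (639, np.int64(28)), (642, np.int64(34)), (645, np.int64(34)), (648, np.int64(34)), (651, np.int64(34)), (654, np.int64(33)), (657, np.int64(34)), (660, np.int64(46)), (663, np.int64(47)), (666, np.int64(47)), (669, np.int64(47)), (672, np.int64(47)), (675, np.int64(46)), (678, np.int64(41)), (681, np.int64(33)), (684, np.int64(29)), (687, np.int64(28)), (690, np.int64(28)), (693, np.int64(27)), (696, np.int64(28)), (699, np.int64(28)), (702, np.int64(28)), (705, np.int64(29)), (708, np.int64(28)), (711, np.int64(28)), (714, np.int64(28)), (717, np.int64(28)), (720, np.int64(28)), (723, np.int64(27)), (726, np.int64(26)), (729, np.int64(24))]
```

```bash

python3 -m crank '[[[0.9,0,0,0,0,0],[0.9,0,0,0,0,0],[0.9,0,0,0,0,0],[0.9,0,0,0,0,0],[0.85,0,0,0,0,0],[0,0,0,0,0,0],[0,0,0,0,0,0]]]' | sed -n '2p;4p'
python3 - <<'E'
from h import *
w,m=snap('wrist','w12');w5,m5=load('w5')
print(bot.get_obs()['ee_pos'])
for n,im,mm in(('w5',w5,m5),('w12',w[:,:,::-1],m)):
    g=cv2.cvtColor(np.ascontiguousarray(im),cv2.COLOR_BGR2GRAY).astype(int)
    for u in(190,250,320,380):
        d=np.diff(g[40:290,u-1:u+2].mean(1)); e=[(v+40,int(d[v])) for v in range(1,len(d)-1) if abs(d[v])>12 and abs(d[v])>=max(abs(d[v-1]),abs(d[v+1]))]
        print(n,u,e)
for z in(.155,.176,.188):print(z,[(x,round(proj(m,np.array([x,.2,z]))[1])) for x in(.6,.61,.62,.63,.64,.65,.66,.67,.68)])
E
```

```text
ee_pos: [0.605, 0.2451, 0.3151]
wrist_force: [-0.2, 0.6, -0.0]
[0.60427274 0.24516527 0.3159968 ]
w5 190 [(118, 65), (134, -28), (136, 34), (141, -14), (142, 14), (254, 40)]
w5 250 [(71, 21), (82, -19), (84, 29), (118, 39), (136, 31), (184, -74), (196, 25), (282, 40), (285, -59)]
w5 320 [(72, 16), (84, 31), (119, 64), (137, 17), (189, -53), (200, 24), (256, -37), (267, 18), (271, 19), (282, -19)]
w5 380 [(119, 66), (136, -47), (250, 32), (255, 43)]
w12 190 [(237, 42), (251, -26), (258, 40)]
w12 250 [(174, 23), (182, -26), (187, -13), (189, 22), (199, -24), (206, 23), (212, 43), (214, -18), (226, -21), (237, 38), (253, -31), (258, 39), (261, -68), (267, 24)]
w12 320 [(174, 25), (182, -22), (188, -19), (190, 19), (199, -36), (212, 23), (229, 15), (237, 35), (249, 16), (253, -32), (258, 34), (286, -69)]
w12 380 [(237, 43), (252, -35), (258, 39)]
0.155 [(0.6, 182), (0.61, 192), (0.62, 203), (0.63, 213), (0.64, 223), (0.65, 232), (0.66, 242), (0.67, 252), (0.68, 261)]
0.176 [(0.6, 186), (0.61, 197), (0.62, 208), (0.63, 219), (0.64, 230), (0.65, 240), (0.66, 250), (0.67, 260), (0.68, 270)]
0.188 [(0.6, 189), (0.61, 201), (0.62, 212), (0.63, 223), (0.64, 234), (0.65, 245), (0.66, 255), (0.67, 266), (0.68, 276)]
```

```bash
python3 - <<'E'
from h import *
_,mt=load('top0');_,mw=load('w12');_,m5=load('w5')
for z in(.04,.05,.06,.07,.08):print(z,'top',onz(mt,213,191,z)[:2],'wrist12',onz(mw,283,178,z)[0],'w12 upper@.155',onz(mw,283,194,.155)[0],'w5 upper',onz(m5,283,78,.155)[0])
print(tri([ray(mt,213,191),ray(mw,283,178)]),tri([ray(mt,213,191),ray(mw,283,185)]),tri([ray(mt,207,227.7),ray(m5,283.5,78)]))
E
```

```text
0.04 top [0.61367536 0.24616691] wrist12 0.6175035075163994 w12 upper@.155 0.6117571587870347 w5 upper 0.5092334486373361
0.05 top [0.61229054 0.2444733 ] wrist12 0.615675031680978 w12 upper@.155 0.6117571587870347 w5 upper 0.5092334486373361
0.06 top [0.61090573 0.24277969] wrist12 0.6138465558455567 w12 upper@.155 0.6117571587870347 w5 upper 0.5092334486373361
0.07 top [0.60952091 0.24108609] wrist12 0.6120180800101354 w12 upper@.155 0.6117571587870347 w5 upper 0.5092334486373361
0.08 top [0.60813609 0.23939248] wrist12 0.6101896041747141 w12 upper@.155 0.6117571587870347 w5 upper 0.5092334486373361
(array([0.61585976, 0.24703087, 0.03826923]), [np.float64(0.0019949826278150193), np.float64(0.0019949826278151477)]) (array([0.6166744 , 0.24521693, 0.05986823]), [np.float64(0.006124770487944316), np.float64(0.00612477048794422)]) (array([0.50798195, 0.24594217, 0.13944538]), [np.float64(0.00023043488375063594), np.float64(0.0002304348837505455)])
```

The shut lower drawer's handle is at x ≈ 0.612 and the upper one is now at 0.612. The panel also meets the unit's front, so the hard stop was the drawer fully shut. It had started about 103 mm open.

```bash
python3 -m crank '[[[0,0,0.5,0,0,0],[0,0,0,0,0,0],[0,0,0,0,0,0]]]' | sed -n '1,4p'
python3 - <<'E'
from h import *
for f in('s8','s11'):
    if f=='s11': snap('side','s11')
    im,m=load(f);h=cv2.cvtColor(im,cv2.COLOR_BGR2HSV).astype(int);r=(((h[...,0]<10)|(h[...,0]>170))&(h[...,1]>35)&(h[...,2]>80)).astype(np.uint8);r[:,:240]=0;r[:,340:]=0;r[230:]=0;r[:140]=0
    N,L,S,C=cv2.connectedComponentsWithStats(r);print(f,[(S[i].tolist(),C[i].round(1).tolist()) for i in range(1,N) if S[i,4]>20])
print(bot.job_done())
E
```

```text
time: 29.63
ee_pos: [0.6037, 0.2454, 0.3282]
tcp_rot: [179.9, 0.2, -180.0]
wrist_force: [0.7, -0.9, -1.1]
s8 [([260, 178, 16, 17, 151], [268.5, 186.0])]
s11 [([291, 174, 13, 5, 28], [297.0, 175.6])]
the job is handed in; nothing more can be done
None
```

The job is handed in: the cap came off freely after about 0.95 rad anticlockwise, stood mouth down in the upper drawer when released, and measured within about 2 mm of fully shut after a push that hit the end stop at up to 94 N at the wrist (below the 120 N limit), though I viewed 12 pictures against the limit of 10 and confirmed the end state from pixel measurements only, with the cap only partly visible.

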